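# Take the top tape roll off the spindle stand

### The arm

A 6-joint arm with a two-finger parallel gripper is mounted at the origin on a cart in front of the work surface, level with it; the furniture and walls round the work are solid. World frame = base frame: x ahead of the robot, y to its left, z up, the work surface at z = 0. Lengths are in m, angles in rad, forces in N, time in s.
With the tool pointing down it reaches from about 0.375 to 0.9 m from the base axis. Payload 3.1 kg.
Tool frame: the origin (TCP) lies between the finger pads; the fingertips stand 19 mm ahead of it and the grasp point (between the pads) is the TCP; z points along the fingers, y is the line along which they close (so a half turn about z gives the same grasp; the last joint's range is limited). The gripper opens to 87 mm and grips with 3 to 60 N. Pads are 19 mm wide; open, the fingers measure 117 mm over their backs; the gripper's body (75 mm by 190 mm) begins 51 mm behind the grasp point.
Start: joints at [1.063, 0.527, 1.433, -0, 1.181, -0.178], TCP at [0.202, 0.592, 0.242] pointing down, gripper open.
Joint ranges: [-3.08, 3.08], [-0.75, 2.2], [0.22, 2.44], [-1.43, 4.57], [0, 2.65], [-2.85, 2.85]. Speed limits (rad/s): [2.79, 2.79, 3.14, 3.14, 3.14, 3.14].

### API

Orientations are given as a unit quaternion [x, y, z, w].
In Python, from rig import telemetry, viewer, hand_in gives the robot as it stands. The module is installed in compiled form; this text tells all that it offers.
- The arm moves only by the shell command python3 -m creep 'ROWS' [FORCE]. ROWS is JSON, a list of rows, each an object with "translation": the shift along the tool's x, y, z in mm, a list of three; "roll": the turn about the tool's z in degrees; "gripper": the finger opening in mm, from 0 to 87. In form: [{"translation": [tx, ty, tz], "roll": roll, "gripper": gripper}, ...]. A call has 1 to 5 rows; each row is the pose to reach, as a shift and turn from the pose commanded when the call began, along the tool's axes at that moment; what a row does not reach only later rows make up. A row lasts 1/12 s, in which the tool goes at most 41.7 mm and 7.16 degrees, less where a joint would pass 70% of its speed; a pose out of reach is approached as far as the arm can. A call with a gripper value outside its range is refused whole. The fingers move at their own pace and stop on an object; FORCE is the grip in N (left out, the last holds). Time passes only in rows, so rows that repeat a pose let the fingers close. It gives the time, the measured TCP pose, the force, the opening and the grip force at its end, in the units of the state.
- telemetry.get_obs(): the state, without advancing time (a new reading comes with each control period).
- viewer.camera(name): name is "scene" or "top"; returns the picture (400x640x3 uint8, blue, green, red); there is no depth.
- viewer.camera_info(name): a dict with "intrinsics" (3x3 intrinsics, pixels), "k1" (the pictures are not rectified: a ray, as slopes to the right and down, at radius r is drawn at 1 + k1 r^2 times it, then the intrinsics apply), "rvec" (rotation vector, rad) and "tvec" (3), from world to camera coordinates, as OpenCV has them. Camera axes: x right, y down, z forward; pixel columns grow to the right and rows downward; lengths in m; the calibration is good to about 2 mm. A picture is of the moment at which its call begins. camera_info takes no time and is no camera call.
- hand_in(): hands the job in; it is judged then, once.
Trained networks look in the newest picture that a camera, given by its name, has taken for a name from the list of things; names that differ only in an ending like _2 or _b are one class to them, and where a whole thing is asked for, a point or a joint stands for the part that bears it (a point fixed in the world has none). Each returns a list of dicts, best first, with "p" (0 to 1); they miss things now and then, are a little off and sometimes report something else, mostly with a low value. They report only what shows in the picture. A call takes as long as a camera call. They do not tell look-alikes from the thing itself.
- viewer.recognise(camera, thing): "bbox" ([left, top, width, height] in pixels, round what is visible of it).
The state is a dict: "time": time; "q": joint angles; "joint_velocities": joint speeds; "joint_torque": joint torques, N m; "position": TCP position; "tool_rot": TCP orientation; "ft_force": force on the tool from outside, world axes, zero at the start; "moment": the same for the moment, N m; "grip_width": finger opening in m; "grip_force": force on a finger pad.
Only numpy, scipy, OpenCV 4.12 (cv2) and the standard library are available. Lean on these libraries where they do the work, as an engineer would, in place of code of your own. Each camera call takes 0.05 s, during which the arm holds its last target. There are 200 camera calls.

### The job

Someone needs the green tape roll: swing the stand's red keeper arm well aside, at least about a quarter turn (90 degrees) from its closed position, slide the green roll straight up off the upright post, and set it down flat in the white tray without dropping it. Then swing the keeper back to its closed position over the post, leaving the blue roll down on the post and the stapler and the brown tape where they are.

Things in the scene. Friction and masses are not known exactly. Their poses are not given: they have to be found in the camera images.
- stand: Fixed tape stand: dark steel base plate 100 x 190 x 12 mm with an upright aluminium post 24 mm in diameter, its tip (rounded to 14 mm) 124 mm above the desk. Origin on the desk under the post's axis, z up. The base reaches from y = -60 to +130 mm. An 18 mm column stands at y = +80 mm and carries the red keeper arm. The stand's place and yaw vary.
- keeper (a joint): Red keeper arm, turning level about the column. 0 = closed against its stop, along the stand's -y, across the post's top; grows (rad) as its free end swings to the stand's -x side, up to 1.9. Starts up to 0.12 ajar. Stays where left; about 0.7 N at the knob moves it. Arm 80 mm long from hinge to knob, 16 mm wide, 130 to 138 mm above the desk, 6 mm over the post's tip.
- keeper_knob (a point): Middle of the round black upright knob at the keeper's free end, 80 mm from the hinge: 18 mm in diameter, from 138 to 169 mm above the desk; this point is 158 mm above the desk. Moves with the keeper.
- keeper_hinge (a point): On the keeper's vertical hinge axis, above the column, at the same height as the knob point (158 mm above the desk).
- post_foot (a point): On the post's axis, on the seat of the rolls, 14 mm above the desk.
- green_roll: Green tape roll on a cardboard core, 60 mm outside diameter, 50 mm high, bore 32 mm (4 mm clearance round the post), about 0.12 kg. Origin at the centre of its underside, z along the bore. It starts as the upper roll on the post, resting on the blue one: underside about 64.5 mm, upper rim about 115 mm above the desk, so the post stands 9 mm out of it.
- blue_roll: Blue tape roll, 66 mm outside diameter, 50 mm high, bore 32 mm, the lower roll on the post. Origin at the centre of its underside. Stays on the post.
- tray: Fixed white square open tray, 180 x 180 mm outside, 24 mm high, walls and floor 5 mm thick. Origin under its centre. Its place and yaw vary; it stands on the other side from the stand.
- tray_in (a point): Centre of the tray's inner floor (170 x 170 mm), 5 mm above the desk.
- stapler: Loose blue and black stapler, 36 x 140 x 43 mm, a bystander near the back. Origin at the centre of its underside.
- brown_tape: Loose brown tape roll, 96 mm in diameter, 48 mm high, a bystander at the left. Origin at the centre of its underside.
Mind the look-alikes: they are no part of the job. Of the things that look like the green_roll, the largest one is meant.

How it is judged:
By the outcome, as a careful person would: the job done as asked, in the order asked, and still so for the second after the job is handed in, with the robot touching nothing.
It also fails if it takes over 64 s, if anything falls off the work surface, if the arm or the gripper's body presses on something with over 40 N, if the wrist force passes 120 N, or if a joint passes its speed limit or range.

## Working session

There is one attempt and no reset: what is moved stays moved. The work goes in short steps, Python scripts to look and compute and a shell command to move; the robot and the scene stay as the last step left them, time stands still between calls to the robot, and variables do not carry over. Pictures are saved under pics/ and viewed, at most 10 in all, crops included, and the job is handed in when it is done.

```bash
mkdir -p pics; ls; python3 - <<'E'
from rig import telemetry, viewer
import cv2,numpy as np
for n in("scene","top"):
    cv2.imwrite(f"pics/{n}0.png",viewer.camera(n)); i=viewer.camera_info(n)
    print(n,{k:np.round(v,4).tolist() for k,v in i.items()})
    for t in["stand","keeper","keeper_knob","green_roll","blue_roll","tray","stapler","brown_tape"]:
        try: print(t,[(d["bbox"],round(d["p"],2)) for d in viewer.recognise(n,t)][:4])
        except Exception as e: print(t,e)
o=telemetry.get_obs();print(o["time"],o["position"],o["tool_rot"])
E
```

```text
pics
scene {'intrinsics': [[396.1982, 0.0, 320.6707], [0.0, 396.1982, 195.5799], [0.0, 0.0, 1.0]], 'k1': 0.0203, 'rvec': [0.5592, -2.4907, 1.3864], 'tvec': [0.5701, 0.1816, 1.1002]}
stand [([290.8, 196.3, 51.6, 82.7], 0.58)]
keeper [([308.7, 197.9, 17.3, 31.3], 0.47)]
keeper_knob [([290.8, 192.6, 51.2, 85.1], 0.74), ([306.8, 196.7, 15.8, 31.0], 0.68)]
green_roll [([317.6, 207.6, 17.9, 27.5], 0.89), ([347.4, 218.1, 10.7, 12.5], 0.69), ([354.5, 246.5, 10.9, 16.5], 0.49)]
blue_roll [([316.7, 231.1, 19.6, 15.7], 0.61)]
tray [([335.3, 173.5, 54.7, 33.7], 0.57)]
stapler [([222.3, 230.2, 34.7, 32.1], 0.83)]
brown_tape [([310.4, 308.7, 42.6, 49.8], 0.61)]
top {'intrinsics': [[488.5034, 0.0, 321.4203], [0.0, 488.5034, 204.2202], [0.0, 0.0, 1.0]], 'k1': -0.1511, 'rvec': [2.1878, -2.2016, 0.0841], 'tvec': [0.0951, 0.5813, 1.5979]}
stand [([262.3, 200.6, 52.4, 34.9], 0.74)]
keeper [([267.2, 210.3, 32.7, 11.0], 0.79)]
keeper_knob [([269.8, 208.5, 34.3, 11.9], 0.73), ([196.4, 248.9, 28.9, 31.9], 0.7)]
green_roll [([287.9, 248.1, 14.1, 11.0], 0.66), ([288.9, 205.9, 16.8, 20.4], 0.57)]
blue_roll []
tray [([367.2, 183.2, 64.3, 68.4], 0.89)]
stapler [([251.7, 133.0, 22.3, 40.8], 0.82)]
brown_tape [([196.5, 249.5, 29.4, 31.9], 0.55)]
0.9 [0.20177864 0.59151694 0.24156049] [ 1.63659213e-01  9.86516934e-01  1.56916545e-05 -1.87422825e-06]
```

```bash
python3 - <<'E'
import cv2
a=cv2.imread("pics/top0.png")[120:290,180:440]; cv2.imwrite("pics/topc.png",cv2.resize(a,None,fx=3,fy=3,interpolation=cv2.INTER_CUBIC))
a=cv2.imread("pics/scene0.png")[160:290,270:430]; cv2.imwrite("pics/scenec.png",cv2.resize(a,None,fx=4.5,fy=4.5,interpolation=cv2.INTER_CUBIC))
E
```

```text
(no output)
```

View pics/topc.png

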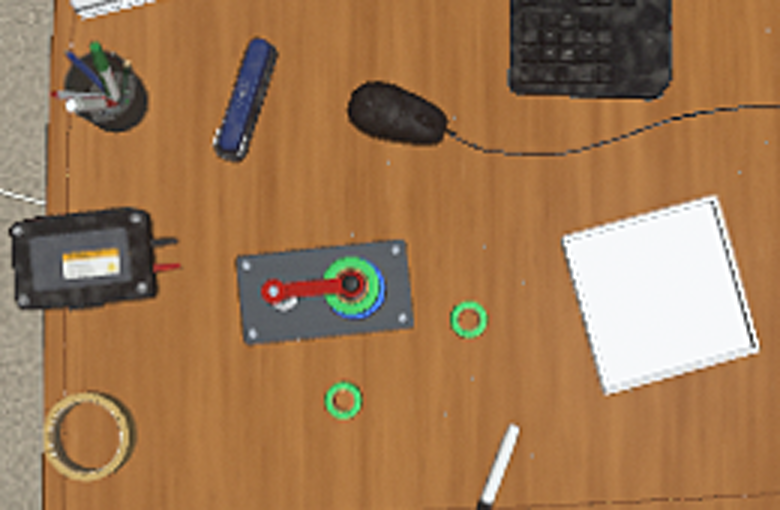

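View pics/scenec.png

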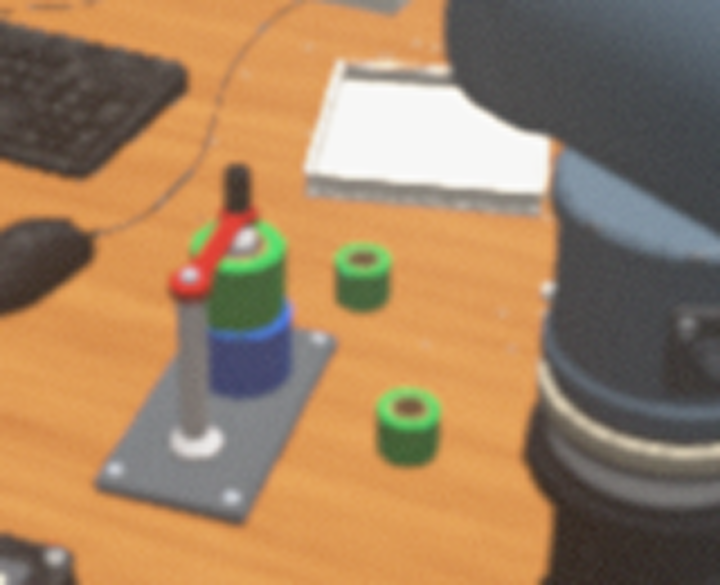

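The top view (crop = (u-180)*3, (v-120)*3) shows the base plate corners at about (237,257), (407,240), (413,327) and (247,344). The hinge is at (272,291), the knob at (351,284), the green ring at (352,286), and the tray corners at (564,237), (716,197), (758,352) and (608,394). Two small green look-alikes lie in front of the stand and to its right.

```bash
cat > h.py <<'E'
import cv2,numpy as np
from rig import telemetry, viewer
from scipy.spatial.transform import Rotation as R
def cam(n):
    i=viewer.camera_info(n);return np.array(i["intrinsics"]),i["k1"],np.array(i["rvec"]),np.array(i["tvec"])
def p2w(n,uv,z):
    K,k,r,t=cam(n);d=cv2.undistortPoints(np.array([[uv]],float),K,np.array([k,0,0,0]))[0,0]
    M=R.from_rotvec(r).as_matrix();c=-M.T@t;v=M.T@np.r_[d,1];return c+v*(z-c[2])/v[2]
def w2p(n,P):
    K,k,r,t=cam(n);return cv2.projectPoints(np.array([P],float).reshape(-1,3),r,t,K,np.array([k,0,0,0]))[0][:,0]
def tool(P):  # world point -> mm in current tool frame
    o=telemetry.get_obs();return 1e3*R.from_quat(o["tool_rot"]).inv().apply(np.array(P)-o["position"])
E
python3 - <<'E'
from h import *
np.set_printoptions(precision=4,suppress=True)
img=cv2.imread("pics/top0.png")
f=lambda x,y,z:p2w("top",((x+1)/3-.33+180-.33,(y+1)/3-.66+120),z)
b=np.array([f(*c,.012) for c in[(237,257),(407,240),(413,327),(247,344)]]);print("base",b[:,:2].tolist(),b.mean(0))
e=(b[0]+b[3]-b[1]-b[2])/2;e2=(b[0]-b[3]+b[1]-b[2])/2;L=np.linalg.norm
yaw=np.arctan2(e[1],e[0])-np.pi/2;print("len",L(e),L(e2),"yaw",yaw,np.arctan2(e2[1],e2[0]))
y=e/L(e);post=b.mean(0)-.035*y;print("post",post,"hinge",post+.08*y)
print("hinge seen",f(272,291,.138),"knob",f(351,284,.169))
g=cv2.inRange(cv2.cvtColor(img,cv2.COLOR_BGR2HSV),(45,120,60),(80,255,255))
n,l,s,c=cv2.connectedComponentsWithStats(g)
for i in range(1,n):
    if s[i,4]>20:print(s[i],c[i],p2w("top",(s[i,0]+s[i,2]/2-.5,s[i,1]+s[i,3]/2-.5),.115))
t=np.array([f(*c,.024) for c in[(564,237),(716,197),(758,352),(608,394)]]);print("tray",t[:,:2].tolist(),t.mean(0))
print("brown",f(89,436,.048),"stapler",f(247,100,.04))
sc=cv2.imread("pics/scene0.png")
for P in[post+[0,0,.103],post+.08*y+[0,0,.126]]:print(w2p("scene",P),(w2p("scene",P)-[270,160])*4.5)
E
```

```text
base [[0.5797835693085315, 0.2998711586435575], [0.5975327377866292, 0.11141071026348116], [0.5012294771145656, 0.10536548893894068], [0.4834847086385103, 0.28876532111490333]] [0.5405 0.2014 0.012 ]
len 0.18677519094871878 0.09668212860355437 yaw 0.09516136416363885 0.08881490324661538
post [0.5438 0.1665 0.012 ] hinge [0.5362 0.2461 0.012 ]
hinge seen [0.5369 0.2494 0.138 ] knob [0.5423 0.1676 0.169 ]
[288 206  18  19 137] [297.146 214.854] [0.5426 0.1702 0.115 ]
[330 221  12  11  56] [335.5357 226.0536] [0.5077 0.0494 0.115 ]
[288 248  13  11  57] [294.1053 252.8596] [0.425  0.1784 0.115 ]
tray [[0.5989781165414, -0.06161744326290783], [0.6426492336835332, -0.23202603077893047], [0.47026839986624674, -0.27601432569041723], [0.4259298582669507, -0.10812613248583874]] [ 0.5345 -0.1694  0.024 ]
brown [0.3844 0.4569 0.048 ] stapler [0.7507 0.2862 0.04  ]
[[322.8139 212.194 ]] [[237.6628 234.873 ]]
[[312.1832 221.0029]] [[189.8243 274.5131]]
```

```bash
C="python3 -m creep"
$C '[{"translation":[-20,-13,0],"roll":0,"gripper":50},{"translation":[-51,-32,0],"roll":0,"gripper":50},{"translation":[-82,-52,0],"roll":0,"gripper":50},{"translation":[-113,-72,0],"roll":0,"gripper":50},{"translation":[-144,-91,0],"roll":0,"gripper":50}]'
$C '[{"translation":[-31,-20,0],"roll":0,"gripper":50},{"translation":[-62,-40,0],"roll":0,"gripper":50},{"translation":[-93,-59,0],"roll":0,"gripper":50},{"translation":[-124,-79,0],"roll":0,"gripper":50},{"translation":[-155,-98,0],"roll":0,"gripper":50}]'
$C '[{"translation":[-31,-20,0],"roll":0,"gripper":50},{"translation":[-62,-40,0],"roll":0,"gripper":50},{"translation":[-93,-59,0],"roll":0,"gripper":50},{"translation":[-124,-79,0],"roll":0,"gripper":50},{"translation":[-145,-93,0],"roll":0,"gripper":50}]'
$C '[{"translation":[0,0,0],"roll":7,"gripper":50},{"translation":[0,0,0],"roll":14,"gripper":50},{"translation":[0,0,0],"roll":21,"gripper":50},{"translation":[0,0,0],"roll":28,"gripper":50},{"translation":[0,0,0],"roll":35,"gripper":50}]'
$C '[{"translation":[0,0,0],"roll":7,"gripper":50},{"translation":[0,0,0],"roll":14,"gripper":50},{"translation":[0,0,0],"roll":21,"gripper":50},{"translation":[0,0,0],"roll":28,"gripper":50},{"translation":[0,0,0],"roll":31,"gripper":50}]'
python3 - <<'E'
from h import *
o=telemetry.get_obs();M=R.from_quat(o["tool_rot"]).as_matrix();print(M.round(3),o["q"],np.degrees(np.arctan2(M[1,1],M[0,1])))
print(tool([.5425,.168,.162]))
E
```

```text
time: 1.32
position: [0.3092, 0.4576, 0.2416]
tool_rot: [0.163, 0.987, 0.0, 0.0]
ft_force: [0.6, 0.5, 0.3]
grip_width: 0.0616
grip_force: 0.0
time: 1.73
position: [0.4246, 0.3145, 0.2418]
tool_rot: [0.164, 0.987, 0.0, 0.0]
ft_force: [0.3, 1.3, 0.3]
grip_width: 0.0504
grip_force: 0.0
time: 2.15
position: [0.5333, 0.1786, 0.2418]
tool_rot: [0.165, 0.986, -0.0, 0.001]
ft_force: [0.8, -0.4, -0.0]
grip_width: 0.0498
grip_force: 0.0
time: 2.57
position: [0.5311, 0.181, 0.2416]
tool_rot: [0.456, 0.89, 0.0, 0.0]
ft_force: [0.4, -1.1, -0.8]
grip_width: 0.05
grip_force: 0.0
time: 2.98
position: [0.531, 0.1812, 0.2416]
tool_rot: [0.676, 0.737, 0.0, 0.0]
ft_force: [0.4, -0.3, -0.3]
grip_width: 0.0499
grip_force: 0.0
[[-0.085  0.996  0.   ]
 [ 0.996  0.085  0.   ]
 [ 0.     0.    -1.   ]] [1.29777048e-01 4.41261173e-01 1.59504796e+00 1.89593635e-05
 1.10505079e+00 4.47128052e-02] 4.873334170974884
[-14.17867057  10.31277793  79.63218757]
```

```bash
C="python3 -m creep"
$C '[{"translation":[-14,10,0],"roll":0,"gripper":50},{"translation":[-14,10,20],"roll":0,"gripper":50},{"translation":[-14,10,40],"roll":0,"gripper":50},{"translation":[-14,10,60],"roll":0,"gripper":50},{"translation":[-14,10,79],"roll":0,"gripper":50}]' 6
$C '[{"translation":[0,0,0],"roll":0,"gripper":10},{"translation":[0,0,0],"roll":0,"gripper":10},{"translation":[0,0,0],"roll":0,"gripper":10},{"translation":[0,0,0],"roll":0,"gripper":10},{"translation":[0,0,0],"roll":0,"gripper":10}]' 6
python3 - <<'E'
from h import *
for n in("top","scene"): cv2.imwrite(f"pics/{n}1.png",viewer.camera(n))
a=cv2.imread("pics/scene1.png")[170:270,270:370];cv2.imwrite("pics/sc1c.png",cv2.resize(a,None,fx=5,fy=5,interpolation=cv2.INTER_CUBIC))
H=np.array([.5365,.2475,.158]);o=telemetry.get_obs();k=o["position"]
y=np.array([-.09,.996]);print(k,o["ft_force"],np.linalg.norm(k[:2]-H[:2]),np.arctan2(k[1]-H[1],k[0]-H[0]))
M=R.from_quat(o["tool_rot"]).as_matrix();hp=M.T@(np.r_[H[:2],k[2]]-k)*1e3;print("hinge in tool",hp)
v=-hp[:2];v=v/np.hypot(*v)*80;c=-v   # knob=0, hinge=c
for a in range(10,111,10):
    r=np.radians(a);print(a,(np.array([[np.cos(r),-np.sin(r)],[np.sin(r),np.cos(r)]])@v+c).round(1))
E
```

```text
time: 3.4
position: [0.5423, 0.1681, 0.1619]
tool_rot: [0.675, 0.738, 0.0, 0.0]
ft_force: [-0.1, -0.1, -0.2]
grip_width: 0.0498
grip_force: 0.0
time: 3.82
position: [0.5431, 0.1684, 0.164]
tool_rot: [0.675, 0.738, 0.001, 0.001]
ft_force: [0.0, -0.1, -0.7]
grip_width: 0.0242
grip_force: 0.0
[0.54311352 0.16828482 0.16374691] [1.10668651 0.41858027 1.16407358] 0.07949077502453684 -1.4875014678881837
hinge in tool [ 7.94888469e+01  5.53596635e-01 -7.71567529e-03]
10 [  1.3 -13.9]
20 [  5.  -27.3]
30 [ 11.  -39.9]
40 [ 19.1 -51.3]
50 [ 29.  -61.1]
60 [ 40.5 -69. ]
70 [ 53.2 -74.8]
80 [ 66.7 -78.3]
90 [ 80.6 -79.4]
100 [ 94.4 -78.1]
110 [107.9 -74.4]
```

View pics/sc1c.png

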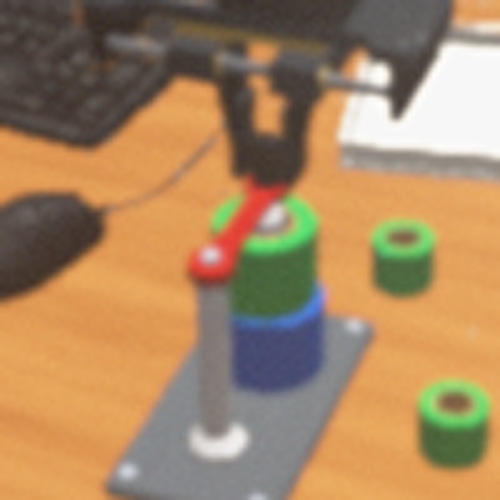

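The closed fingers straddle the knob at (265,150), with the hinge at (210,255). Next I finish the grip and start the arc.

```bash
C="python3 -m creep"
$C '[{"translation":[0,0,0],"roll":0,"gripper":10},{"translation":[0,0,0],"roll":0,"gripper":10},{"translation":[0,0,0],"roll":0,"gripper":10}]' 6
$C '[{"translation":[0.4,-8.4,0],"roll":6,"gripper":10},{"translation":[1.7,-16.6,0],"roll":12,"gripper":10},{"translation":[3.9,-24.7,0],"roll":18,"gripper":10},{"translation":[6.9,-32.5,0],"roll":24,"gripper":10},{"translation":[10.7,-40,0],"roll":30,"gripper":10}]' 6
```

```text
time: 4.17
position: [0.5431, 0.1683, 0.1636]
tool_rot: [0.675, 0.738, 0.001, 0.001]
ft_force: [-0.0, -1.1, 5.1]
grip_width: 0.0178
grip_force: 6.0
time: 4.58
position: [0.5028, 0.1763, 0.1636]
tool_rot: [0.844, 0.536, 0.003, 0.0]
ft_force: [1.8, 3.8, 4.2]
grip_width: 0.0175
grip_force: 6.0
```

```bash
C="python3 -m creep"
$C '[{"translation":[0.4,-8.4,0],"roll":6,"gripper":10},{"translation":[1.7,-16.6,0],"roll":12,"gripper":10},{"translation":[3.9,-24.7,0],"roll":18,"gripper":10},{"translation":[6.9,-32.5,0],"roll":24,"gripper":10},{"translation":[10.7,-40,0],"roll":30,"gripper":10}]' 6
$C '[{"translation":[0.4,-8.4,0],"roll":6,"gripper":10},{"translation":[1.7,-16.6,0],"roll":12,"gripper":10},{"translation":[3.9,-24.7,0],"roll":18,"gripper":10},{"translation":[6.9,-32.5,0],"roll":24,"gripper":10},{"translation":[10.7,-40,0],"roll":30,"gripper":10}]' 6
$C '[{"translation":[0.3,-7,0],"roll":5,"gripper":10},{"translation":[1.2,-13.9,0],"roll":10,"gripper":10},{"translation":[1.8,-16.6,0],"roll":12,"gripper":10},{"translation":[1.8,-16.6,0],"roll":12,"gripper":10}]' 6
python3 - <<'E'
from h import *
o=telemetry.get_obs();k=o["position"];print(k,o["q"],o["ft_force"],np.degrees(np.arctan2(k[1]-.2475,k[0]-.5365)), np.hypot(k[1]-.2475,k[0]-.5365))
E
```

```text
time: 5.0
position: [0.4718, 0.2029, 0.1636]
tool_rot: [0.954, 0.299, 0.003, -0.0]
ft_force: [2.6, 1.9, 2.9]
grip_width: 0.0176
grip_force: 6.0
time: 5.42
position: [0.4576, 0.2416, 0.1636]
tool_rot: [0.999, 0.043, 0.003, -0.001]
ft_force: [4.3, -0.1, 3.7]
grip_width: 0.0178
grip_force: 6.0
time: 5.75
position: [0.4578, 0.2584, 0.1635]
tool_rot: [0.998, -0.059, 0.003, -0.001]
ft_force: [3.2, 0.1, 4.5]
grip_width: 0.0176
grip_force: 6.0
[0.45777611 0.25838873 0.16354024] [ 3.01184314e-01  5.05490606e-01  1.76114594e+00 -1.93561044e-04
  8.69385757e-01  1.99111017e+00] [3.1830165  0.13609284 4.48648827] 172.12507536168525 0.07947336085902586
```

```bash
C="python3 -m creep"
$C '[{"translation":[0,0,0],"roll":0,"gripper":40},{"translation":[0,0,0],"roll":0,"gripper":40},{"translation":[0,0,0],"roll":0,"gripper":40},{"translation":[0,0,0],"roll":0,"gripper":40}]' 6
$C '[{"translation":[0,0,-15],"roll":0,"gripper":40},{"translation":[0,0,-45],"roll":0,"gripper":40},{"translation":[0,0,-75],"roll":-7,"gripper":85},{"translation":[0,0,-75],"roll":-14,"gripper":85},{"translation":[0,0,-75],"roll":-21,"gripper":85}]'
$C '[{"translation":[0,0,0],"roll":-7,"gripper":85},{"translation":[0,0,0],"roll":-14,"gripper":85},{"translation":[0,0,0],"roll":-21,"gripper":85},{"translation":[0,0,0],"roll":-28,"gripper":85},{"translation":[0,0,0],"roll":-35,"gripper":85}]'
$C '[{"translation":[0,0,0],"roll":-7,"gripper":85},{"translation":[0,0,0],"roll":-14,"gripper":85},{"translation":[0,0,0],"roll":-21,"gripper":85},{"translation":[0,0,0],"roll":-28,"gripper":85},{"translation":[0,0,0],"roll":-35,"gripper":85}]'
$C '[{"translation":[0,0,0],"roll":-7,"gripper":85},{"translation":[0,0,0],"roll":-11,"gripper":85},{"translation":[0,0,0],"roll":-11,"gripper":85}]'
python3 - <<'E'
from h import *
i=viewer.camera("top");cv2.imwrite("pics/top2.png",i)
g=cv2.inRange(cv2.cvtColor(i,cv2.COLOR_BGR2HSV),(45,120,60),(80,255,255))
n,l,s,c=cv2.connectedComponentsWithStats(g)
for j in range(1,n):
    if s[j,4]>20:
        (x,y),r=cv2.minEnclosingCircle(np.argwhere(l==j)[:,::-1].astype(np.float32));print(s[j],x,y,r,p2w("top",(x,y),.1145))
print(w2p("top",[.543,.168,.1145]))
o=telemetry.get_obs();M=R.from_quat(o["tool_rot"]).as_matrix();print(o["position"],np.degrees(np.arctan2(M[1,1],M[0,1])),tool([.543,.168,.2]))
cv2.imwrite("pics/top2c.png",cv2.resize(i[170:270,220:350],None,fx=5,fy=5,interpolation=cv2.INTER_CUBIC))
E
```

```text
time: 6.08
position: [0.4544, 0.2568, 0.1619]
tool_rot: [0.998, -0.06, -0.001, 0.0]
ft_force: [-0.0, 0.1, -0.3]
grip_width: 0.0356
grip_force: 0.0
time: 6.5
position: [0.4562, 0.2575, 0.2393]
tool_rot: [0.992, 0.126, 0.002, -0.0]
ft_force: [0.9, 0.2, -0.9]
grip_width: 0.0526
grip_force: 0.0
time: 6.92
position: [0.4548, 0.2569, 0.237]
tool_rot: [0.908, 0.419, -0.001, -0.0]
ft_force: [0.8, -1.0, -0.0]
grip_width: 0.0821
grip_force: 0.0
time: 7.33
position: [0.4547, 0.2569, 0.237]
tool_rot: [0.74, 0.672, -0.001, -0.0]
ft_force: [0.0, -0.0, 0.4]
grip_width: 0.0848
grip_force: 0.0
time: 7.58
position: [0.4548, 0.257, 0.237]
tool_rot: [0.674, 0.739, -0.001, -0.001]
ft_force: [-0.7, 0.7, -0.4]
grip_width: 0.085
grip_force: 0.0
[287 206  19  19 153] 296.5 214.75 9.503389358520508 [0.54337887 0.17021372 0.1145    ]
[330 221  12  11  56] 335.6000061035156 226.0 5.946523189544678 [0.50768742 0.04903935 0.1145    ]
[288 248  13  11  58] 294.0 253.0 6.082862854003906 [0.42493361 0.17846991 0.1145    ]
[[297.21313705 214.86772369]]
[0.45493751 0.25702383 0.23710468] 5.0688273291415555 [-96.44403756  79.91167981  37.00910556]
```

View pics/top2c.png

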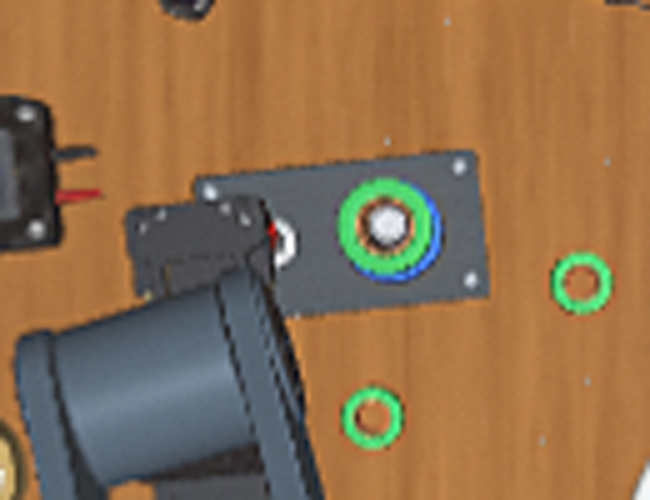

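The green ring is centred at (385,227) and the post tip shows at (388,223), so the keeper is clear. I go above the roll and descend.

```bash
C="python3 -m creep"
$C '[{"translation":[-20,17,0],"roll":0,"gripper":87},{"translation":[-45,38,0],"roll":0,"gripper":87},{"translation":[-70,59,0],"roll":0,"gripper":87},{"translation":[-95.5,80,0],"roll":0,"gripper":87},{"translation":[-95.5,80,0],"roll":0,"gripper":87}]'
$C '[{"translation":[0,0,20],"roll":0,"gripper":87},{"translation":[0,0,45],"roll":0,"gripper":87},{"translation":[0,0,70],"roll":0,"gripper":87},{"translation":[0,0,95],"roll":0,"gripper":87},{"translation":[0,0,95],"roll":0,"gripper":87}]'
$C '[{"translation":[0,0,11],"roll":0,"gripper":87},{"translation":[0,0,22],"roll":0,"gripper":87},{"translation":[0,0,33],"roll":0,"gripper":87},{"translation":[0,0,42],"roll":0,"gripper":87},{"translation":[0,0,42],"roll":0,"gripper":87}]'
$C '[{"translation":[0,0,0],"roll":0,"gripper":50},{"translation":[0,0,0],"roll":0,"gripper":50},{"translation":[0,0,0],"roll":0,"gripper":50},{"translation":[0,0,0],"roll":0,"gripper":50},{"translation":[0,0,0],"roll":0,"gripper":50}]' 15
```

```text
time: 8.05
position: [0.5488, 0.1654, 0.2376]
tool_rot: [0.677, 0.736, 0.001, 0.002]
ft_force: [-0.0, 0.3, -0.1]
grip_width: 0.0869
grip_force: 0.0
time: 8.47
position: [0.5398, 0.169, 0.138]
tool_rot: [0.675, 0.738, -0.004, -0.004]
ft_force: [-1.2, -0.5, 0.4]
grip_width: 0.0867
grip_force: 0.0
time: 8.88
position: [0.5428, 0.1693, 0.099]
tool_rot: [0.675, 0.738, -0.001, -0.001]
ft_force: [-0.1, -1.3, -0.2]
grip_width: 0.0868
grip_force: 0.0
time: 9.3
position: [0.5444, 0.1695, 0.1012]
tool_rot: [0.675, 0.738, 0.001, 0.001]
ft_force: [2.3, -0.6, 0.4]
grip_width: 0.0614
grip_force: 0.8
```

```bash
C="python3 -m creep"
$C '[{"translation":[0,0,0],"roll":0,"gripper":50},{"translation":[0,0,0],"roll":0,"gripper":50},{"translation":[0,0,0],"roll":0,"gripper":50},{"translation":[0,0,0],"roll":0,"gripper":50}]' 15
$C '[{"translation":[0,0,-5],"roll":0,"gripper":50},{"translation":[0,0,-15],"roll":0,"gripper":50},{"translation":[0,0,-25],"roll":0,"gripper":50},{"translation":[0,0,-35],"roll":0,"gripper":50},{"translation":[0,0,-45],"roll":0,"gripper":50}]' 15
$C '[{"translation":[0,0,-10],"roll":0,"gripper":50},{"translation":[0,0,-22],"roll":0,"gripper":50},{"translation":[0,0,-34],"roll":0,"gripper":50},{"translation":[0,0,-46],"roll":0,"gripper":50},{"translation":[0,0,-55],"roll":0,"gripper":50}]' 15
$C '[{"translation":[0,0,-7],"roll":0,"gripper":50},{"translation":[0,0,-7],"roll":0,"gripper":50}]' 15
python3 - <<'E'
from h import *
i=viewer.camera("scene");cv2.imwrite("pics/sc3.png",cv2.resize(i[130:290,250:450],None,fx=3.5,fy=3.5,interpolation=cv2.INTER_CUBIC))
print(tool([.5345,-.1694,.2]))
E
```

```text
time: 9.63
position: [0.5444, 0.1695, 0.101]
tool_rot: [0.675, 0.738, 0.001, 0.0]
ft_force: [0.0, -0.3, 3.1]
grip_width: 0.0602
grip_force: 15.0
time: 10.05
position: [0.5435, 0.1694, 0.1468]
tool_rot: [0.675, 0.738, -0.0, -0.0]
ft_force: [-0.2, 0.6, -0.6]
grip_width: 0.0606
grip_force: 15.0
time: 10.47
position: [0.544, 0.1695, 0.2024]
tool_rot: [0.675, 0.738, 0.001, 0.0]
ft_force: [-0.3, 0.2, -0.7]
grip_width: 0.0606
grip_force: 15.0
time: 10.63
position: [0.5447, 0.1696, 0.2095]
tool_rot: [0.675, 0.738, 0.001, 0.001]
ft_force: [1.2, -0.2, -1.1]
grip_width: 0.0607
grip_force: 15.0
[-336.63227184  -40.16280251    8.40710843]
```

View pics/sc3.png

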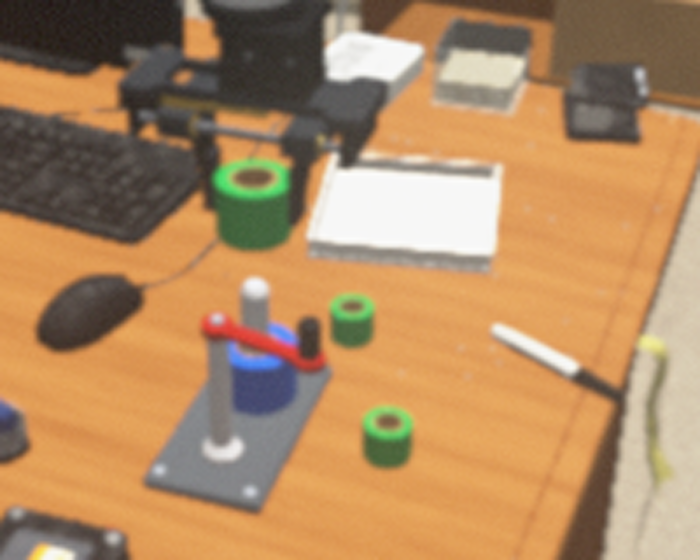

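The green roll is in the gripper at (252,205), clear of the post. The blue roll is still down and the keeper is open. Now I carry it to the tray.

```bash
C="python3 -m creep"
$C '[{"translation":[-20,-2,0],"roll":0,"gripper":50},{"translation":[-54,-6,0],"roll":0,"gripper":50},{"translation":[-88,-10,0],"roll":0,"gripper":50},{"translation":[-122,-14,0],"roll":0,"gripper":50},{"translation":[-156,-18,0],"roll":0,"gripper":50}]' 15
$C '[{"translation":[-34,-4,0],"roll":0,"gripper":50},{"translation":[-68,-8,0],"roll":0,"gripper":50},{"translation":[-102,-12,0],"roll":0,"gripper":50},{"translation":[-136,-16,0],"roll":0,"gripper":50},{"translation":[-160,-20,0],"roll":0,"gripper":50}]' 15
$C '[{"translation":[-20,-2,0],"roll":0,"gripper":50},{"translation":[-20,-2,10],"roll":0,"gripper":50},{"translation":[-20,-2,30],"roll":0,"gripper":50},{"translation":[-20,-2,50],"roll":0,"gripper":50},{"translation":[-20,-2,70],"roll":0,"gripper":50}]' 15
$C '[{"translation":[0,0,18],"roll":0,"gripper":50},{"translation":[0,0,36],"roll":0,"gripper":50},{"translation":[0,0,54],"roll":0,"gripper":50},{"translation":[0,0,70],"roll":0,"gripper":50},{"translation":[0,0,80],"roll":0,"gripper":50}]' 15
$C '[{"translation":[0,0,5],"roll":0,"gripper":50},{"translation":[0,0,8],"roll":0,"gripper":50},{"translation":[0,0,8],"roll":0,"gripper":50}]' 15
```

```text
time: 11.1
position: [0.5391, 0.0113, 0.2067]
tool_rot: [0.674, 0.738, -0.001, -0.001]
ft_force: [1.3, -0.0, -2.0]
grip_width: 0.0605
grip_force: 15.0
time: 11.52
position: [0.5341, -0.1516, 0.2068]
tool_rot: [0.675, 0.738, -0.0, -0.0]
ft_force: [0.4, -0.2, -1.4]
grip_width: 0.061
grip_force: 15.0
time: 11.93
position: [0.5335, -0.1681, 0.136]
tool_rot: [0.675, 0.738, -0.0, -0.001]
ft_force: [-0.7, -0.1, -1.2]
grip_width: 0.0604
grip_force: 15.0
time: 12.35
position: [0.5327, -0.1672, 0.055]
tool_rot: [0.674, 0.738, -0.0, -0.002]
ft_force: [0.2, -0.3, -1.4]
grip_width: 0.0603
grip_force: 15.0
time: 12.6
position: [0.5341, -0.1685, 0.0491]
tool_rot: [0.674, 0.738, -0.0, -0.0]
ft_force: [0.6, -0.8, -1.9]
grip_width: 0.0605
grip_force: 15.0
```

```bash
C="python3 -m creep"
$C '[{"translation":[0,0,2],"roll":0,"gripper":50},{"translation":[0,0,4],"roll":0,"gripper":50},{"translation":[0,0,5],"roll":0,"gripper":50},{"translation":[0,0,5],"roll":0,"gripper":50}]' 15
$C '[{"translation":[0,0,1],"roll":0,"gripper":50},{"translation":[0,0,1],"roll":0,"gripper":50},{"translation":[0,0,1],"roll":0,"gripper":50}]' 15
$C '[{"translation":[0,0,1],"roll":0,"gripper":50},{"translation":[0,0,1],"roll":0,"gripper":50},{"translation":[0,0,1],"roll":0,"gripper":50}]' 15
```

```text
time: 12.93
position: [0.5344, -0.1689, 0.0449]
tool_rot: [0.675, 0.738, 0.0, 0.0]
ft_force: [0.0, 0.9, -0.5]
grip_width: 0.0604
grip_force: 15.0
time: 13.18
position: [0.5342, -0.1688, 0.0437]
tool_rot: [0.675, 0.738, 0.0, 0.0]
ft_force: [-0.1, -1.4, -0.8]
grip_width: 0.0605
grip_force: 15.0
time: 13.43
position: [0.5342, -0.1688, 0.0425]
tool_rot: [0.675, 0.738, -0.0, -0.0]
ft_force: [-0.6, 0.3, -0.7]
grip_width: 0.0604
grip_force: 15.0
```

```bash
C="python3 -m creep"
$C '[{"translation":[0,0,1],"roll":0,"gripper":50},{"translation":[0,0,1],"roll":0,"gripper":50},{"translation":[0,0,1],"roll":0,"gripper":50}]' 15
$C '[{"translation":[0,0,0.5],"roll":0,"gripper":50},{"translation":[0,0,0.5],"roll":0,"gripper":50},{"translation":[0,0,0.5],"roll":0,"gripper":50}]' 15
```

```text
time: 13.68
position: [0.5343, -0.1689, 0.0418]
tool_rot: [0.675, 0.738, 0.0, 0.0]
ft_force: [-0.2, -0.1, 1.6]
grip_width: 0.0603
grip_force: 15.0
time: 13.93
position: [0.5344, -0.1689, 0.0418]
tool_rot: [0.675, 0.738, 0.0, 0.0]
ft_force: [-1.1, 1.1, 6.9]
grip_width: 0.0608
grip_force: 15.0
```

The roll is on the tray floor (the vertical force rose to 7 N). I release, lift and go back to the knob.

```bash
C="python3 -m creep"
$C '[{"translation":[0,0,0],"roll":0,"gripper":86},{"translation":[0,0,0],"roll":0,"gripper":86},{"translation":[0,0,0],"roll":0,"gripper":86},{"translation":[0,0,0],"roll":0,"gripper":86},{"translation":[0,0,0],"roll":0,"gripper":86}]' 6
$C '[{"translation":[0,0,-10],"roll":0,"gripper":86},{"translation":[0,0,-30],"roll":0,"gripper":86},{"translation":[0,0,-60],"roll":0,"gripper":86},{"translation":[0,0,-95],"roll":0,"gripper":86},{"translation":[0,0,-130],"roll":0,"gripper":86}]'
$C '[{"translation":[0,0,-30],"roll":0,"gripper":50},{"translation":[0,0,-60],"roll":7,"gripper":50},{"translation":[0,0,-70],"roll":14,"gripper":50},{"translation":[0,0,-70],"roll":21,"gripper":50},{"translation":[0,0,-70],"roll":28,"gripper":50}]'
python3 - <<'E'
from h import *
i=viewer.camera("scene");cv2.imwrite("pics/sc4.png",cv2.resize(i[130:290,250:450],None,fx=3.5,fy=3.5,interpolation=cv2.INTER_CUBIC))
o=telemetry.get_obs();M=R.from_quat(o["tool_rot"]).as_matrix();print(o["position"],np.degrees(np.arctan2(M[1,1],M[0,1])),tool([.4578,.2584,.24]))
E
```

```text
time: 14.35
position: [0.5341, -0.1688, 0.0408]
tool_rot: [0.675, 0.738, -0.0, -0.0]
ft_force: [0.3, -0.1, -1.0]
grip_width: 0.0831
grip_force: 0.0
time: 14.77
position: [0.5336, -0.1685, 0.1725]
tool_rot: [0.675, 0.738, -0.0, -0.001]
ft_force: [0.9, -0.9, 1.4]
grip_width: 0.0859
grip_force: 0.0
time: 15.18
position: [0.5346, -0.169, 0.2434]
tool_rot: [0.835, 0.551, 0.001, 0.002]
ft_force: [0.0, 0.3, 0.1]
grip_width: 0.0605
grip_force: 0.0
[ 0.53430204 -0.16880667  0.24264584] -23.409762051550945 [ 361.64762972 -239.94130016    2.06460029]
```

View pics/sc4.png

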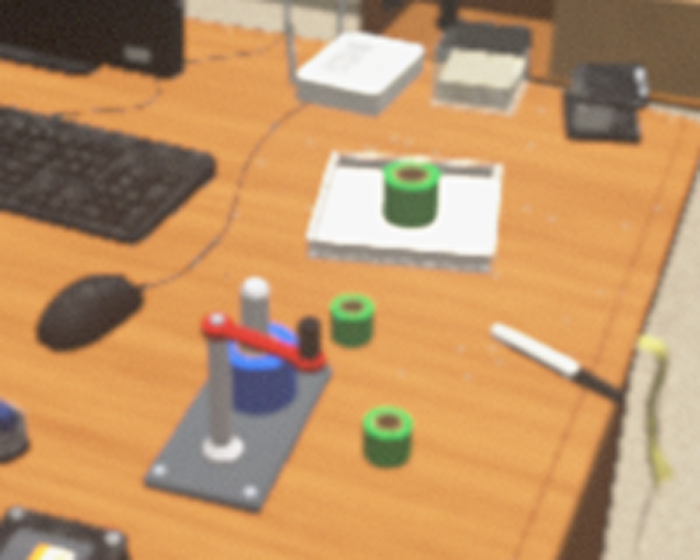

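The green roll stands flat in the tray at (410,192), and the keeper is still open with its knob at (309,338). I move above the knob.

```bash
C="python3 -m creep"
$C '[{"translation":[18,-12,0],"roll":0,"gripper":50},{"translation":[46,-30,0],"roll":0,"gripper":50},{"translation":[74,-49,0],"roll":0,"gripper":50},{"translation":[102,-68,0],"roll":0,"gripper":50},{"translation":[130,-86,0],"roll":0,"gripper":50}]'
$C '[{"translation":[28,-18,0],"roll":0,"gripper":50},{"translation":[56,-37,0],"roll":0,"gripper":50},{"translation":[84,-56,0],"roll":0,"gripper":50},{"translation":[112,-74,0],"roll":0,"gripper":50},{"translation":[140,-93,0],"roll":0,"gripper":50}]'
$C '[{"translation":[28,-18,0],"roll":0,"gripper":50},{"translation":[56,-37,0],"roll":0,"gripper":50},{"translation":[80,-53,0],"roll":0,"gripper":50},{"translation":[91,-61,0],"roll":0,"gripper":50},{"translation":[91,-61,0],"roll":4,"gripper":50}]'
$C '[{"translation":[0,0,0],"roll":7,"gripper":50},{"translation":[0,0,0],"roll":14,"gripper":50},{"translation":[0,0,0],"roll":21,"gripper":50},{"translation":[0,0,0],"roll":28,"gripper":50},{"translation":[0,0,0],"roll":35,"gripper":50}]'
$C '[{"translation":[0,0,0],"roll":7,"gripper":50},{"translation":[0,0,0],"roll":14,"gripper":50},{"translation":[0,0,0],"roll":21,"gripper":50},{"translation":[0,0,0],"roll":28,"gripper":50},{"translation":[0,0,0],"roll":35,"gripper":50}]'
python3 - <<'E'
from h import *
o=telemetry.get_obs();M=R.from_quat(o["tool_rot"]).as_matrix();print(o["position"],np.degrees(np.arctan2(M[1,1],M[0,1])),tool([.4575,.2584,.162]))
E
```

```text
time: 15.65
position: [0.5044, -0.0143, 0.2413]
tool_rot: [0.833, 0.554, -0.0, -0.0]
ft_force: [0.5, 0.3, -0.6]
grip_width: 0.0502
grip_force: 0.0
time: 16.07
position: [0.4733, 0.151, 0.2414]
tool_rot: [0.832, 0.554, 0.0, 0.0]
ft_force: [0.8, 0.3, 0.1]
grip_width: 0.0502
grip_force: 0.0
time: 16.48
position: [0.4518, 0.2599, 0.2414]
tool_rot: [0.85, 0.526, 0.0, -0.001]
ft_force: [0.1, -0.1, -0.6]
grip_width: 0.05
grip_force: 0.0
time: 16.9
position: [0.4528, 0.257, 0.2413]
tool_rot: [0.97, 0.242, -0.0, 0.0]
ft_force: [-0.0, -0.7, 1.4]
grip_width: 0.0499
grip_force: 0.0
time: 17.32
position: [0.4528, 0.2569, 0.2413]
tool_rot: [0.998, -0.061, -0.0, 0.0]
ft_force: [-0.5, -0.2, -0.3]
grip_width: 0.05
grip_force: 0.0
[0.45278499 0.25693714 0.24129747] -97.0263716136397 [ 4.52662552 -2.0420919  79.29564586]
```

```bash
C="python3 -m creep"
$C '[{"translation":[4.5,-2,10],"roll":0.5,"gripper":50},{"translation":[4.5,-2,30],"roll":0.5,"gripper":50},{"translation":[4.5,-2,50],"roll":0.5,"gripper":50},{"translation":[4.5,-2,68],"roll":0.5,"gripper":50},{"translation":[4.5,-2,78],"roll":0.5,"gripper":50}]' 6
$C '[{"translation":[0,0,0],"roll":0,"gripper":10},{"translation":[0,0,0],"roll":0,"gripper":10},{"translation":[0,0,0],"roll":0,"gripper":10},{"translation":[0,0,0],"roll":0,"gripper":10},{"translation":[0,0,0],"roll":0,"gripper":10}]' 6
$C '[{"translation":[0,0,0],"roll":0,"gripper":10},{"translation":[0,0,0],"roll":0,"gripper":10},{"translation":[0,0,0],"roll":0,"gripper":10},{"translation":[0,0,0],"roll":0,"gripper":10}]' 6
```

```text
time: 17.73
position: [0.4567, 0.258, 0.1607]
tool_rot: [0.998, -0.062, -0.002, 0.001]
ft_force: [-0.4, 0.4, -0.4]
grip_width: 0.05
grip_force: 0.0
time: 18.15
position: [0.4585, 0.2587, 0.1641]
tool_rot: [0.998, -0.064, 0.001, -0.0]
ft_force: [0.2, 0.2, 0.4]
grip_width: 0.0245
grip_force: 0.0
time: 18.48
position: [0.4583, 0.2586, 0.1637]
tool_rot: [0.998, -0.064, 0.001, -0.0]
ft_force: [-0.0, -0.0, 5.3]
grip_width: 0.0175
grip_force: 6.0
```

```bash
C="python3 -m creep"
$C '[{"translation":[0.4,8.4,0],"roll":-6,"gripper":10},{"translation":[1.7,16.6,0],"roll":-12,"gripper":10},{"translation":[3.9,24.7,0],"roll":-18,"gripper":10},{"translation":[6.9,32.5,0],"roll":-24,"gripper":10},{"translation":[10.7,40,0],"roll":-30,"gripper":10}]' 6
$C '[{"translation":[0.4,8.4,0],"roll":-6,"gripper":10},{"translation":[1.7,16.6,0],"roll":-12,"gripper":10},{"translation":[3.9,24.7,0],"roll":-18,"gripper":10},{"translation":[6.9,32.5,0],"roll":-24,"gripper":10},{"translation":[10.7,40,0],"roll":-30,"gripper":10}]' 6
$C '[{"translation":[0.4,8.4,0],"roll":-6,"gripper":10},{"translation":[1.7,16.6,0],"roll":-12,"gripper":10},{"translation":[3.9,24.7,0],"roll":-18,"gripper":10},{"translation":[6.9,32.5,0],"roll":-24,"gripper":10},{"translation":[10.7,40,0],"roll":-30,"gripper":10}]' 6
$C '[{"translation":[0.2,4.2,0],"roll":-3,"gripper":10},{"translation":[0.6,9,0],"roll":-6,"gripper":10},{"translation":[1,12,0],"roll":-9,"gripper":10},{"translation":[1,12,0],"roll":-9,"gripper":10}]' 6
python3 - <<'E'
from h import *
o=telemetry.get_obs();k=o["position"];print(k,o["ft_force"],np.degrees(np.arctan2(k[1]-.2475,k[0]-.5365)), np.hypot(k[1]-.2475,k[0]-.5365))
E
```

```text
time: 18.9
position: [0.4642, 0.2175, 0.1637]
tool_rot: [0.98, 0.199, 0.001, -0.0]
ft_force: [0.9, 0.1, 3.0]
grip_width: 0.0176
grip_force: 6.0
time: 19.32
position: [0.4897, 0.1847, 0.1637]
tool_rot: [0.895, 0.446, 0.001, 0.0]
ft_force: [0.5, 1.6, 3.9]
grip_width: 0.0178
grip_force: 6.0
time: 19.73
position: [0.528, 0.1689, 0.1637]
tool_rot: [0.749, 0.662, 0.001, 0.0]
ft_force: [0.3, 0.9, 3.2]
grip_width: 0.0175
grip_force: 6.0
time: 20.07
position: [0.5406, 0.1683, 0.1637]
tool_rot: [0.697, 0.717, 0.001, 0.001]
ft_force: [1.3, -0.9, 4.9]
grip_width: 0.0176
grip_force: 6.0
[0.54058385 0.16826185 0.16372367] [ 1.25069573 -0.93441378  4.93160893] -87.0496490784883 0.07934332003948993
```

Now I make small steps to find the stop.

```bash
C="python3 -m creep"
$C '[{"translation":[0,1,0],"roll":-1,"gripper":10},{"translation":[0,2,0],"roll":-2,"gripper":10},{"translation":[0,2,0],"roll":-2,"gripper":10}]' 6
$C '[{"translation":[0,1.5,0],"roll":-1,"gripper":10},{"translation":[0,1.5,0],"roll":-1,"gripper":10},{"translation":[0,1.5,0],"roll":-1,"gripper":10}]' 6
$C '[{"translation":[0,1.5,0],"roll":-1,"gripper":10},{"translation":[0,1.5,0],"roll":-1,"gripper":10},{"translation":[0,1.5,0],"roll":-1,"gripper":10}]' 6
```

```text
time: 20.32
position: [0.5415, 0.1684, 0.1636]
tool_rot: [0.684, 0.729, 0.001, 0.001]
ft_force: [1.0, -1.2, 4.1]
grip_width: 0.0178
grip_force: 6.0
time: 20.57
position: [0.543, 0.1685, 0.1636]
tool_rot: [0.678, 0.735, 0.001, 0.001]
ft_force: [1.3, -0.1, 4.7]
grip_width: 0.0178
grip_force: 6.0
time: 20.82
position: [0.5444, 0.1685, 0.1636]
tool_rot: [0.672, 0.741, 0.0, 0.001]
ft_force: [1.2, -1.1, 5.5]
grip_width: 0.0177
grip_force: 6.0
```

```bash
C="python3 -m creep"
for k in 1; do
$C '[{"translation":[0,1.5,0],"roll":-1,"gripper":10},{"translation":[0,1.5,0],"roll":-1,"gripper":10},{"translation":[0,1.5,0],"roll":-1,"gripper":10}]' 6
done
$C '[{"translation":[0,1.5,0],"roll":-1,"gripper":10},{"translation":[0,1.5,0],"roll":-1,"gripper":10},{"translation":[0,1.5,0],"roll":-1,"gripper":10}]' 6
$C '[{"translation":[0,1.5,0],"roll":-1,"gripper":10},{"translation":[0,1.5,0],"roll":-1,"gripper":10},{"translation":[0,1.5,0],"roll":-1,"gripper":10}]' 6
```

```text
time: 21.07
position: [0.5459, 0.1686, 0.1636]
tool_rot: [0.665, 0.747, 0.0, 0.001]
ft_force: [-0.4, -1.6, 5.2]
grip_width: 0.0174
grip_force: 6.0
time: 21.32
position: [0.5465, 0.1688, 0.1635]
tool_rot: [0.658, 0.753, -0.0, -0.0]
ft_force: [-1.2, -1.4, 5.8]
grip_width: 0.0176
grip_force: 6.0
time: 21.57
position: [0.5466, 0.1689, 0.1634]
tool_rot: [0.652, 0.758, -0.002, -0.001]
ft_force: [-2.7, -1.2, 7.8]
grip_width: 0.0177
grip_force: 6.0
```

The stop is reached: the TCP holds at x=0.5466 and the force has reversed. I release and retreat.

```bash
C="python3 -m creep"
$C '[{"translation":[0,0,0],"roll":0,"gripper":50},{"translation":[0,0,0],"roll":0,"gripper":50},{"translation":[0,0,0],"roll":0,"gripper":50},{"translation":[0,0,0],"roll":0,"gripper":50},{"translation":[0,0,0],"roll":0,"gripper":50}]' 6
$C '[{"translation":[0,0,-15],"roll":0,"gripper":50},{"translation":[0,0,-45],"roll":0,"gripper":50},{"translation":[0,0,-80],"roll":0,"gripper":50},{"translation":[-30,0,-80],"roll":0,"gripper":50},{"translation":[-65,0,-80],"roll":0,"gripper":50}]' 6
$C '[{"translation":[-35,0,0],"roll":0,"gripper":50},{"translation":[-70,0,0],"roll":0,"gripper":50},{"translation":[-105,0,0],"roll":0,"gripper":50},{"translation":[-125,0,0],"roll":0,"gripper":50},{"translation":[-125,0,0],"roll":0,"gripper":50}]' 6
python3 - <<'E'
from h import *
a=viewer.camera("top")[120:290,180:440]; cv2.imwrite("pics/top5.png",cv2.resize(a,None,fx=3,fy=3,interpolation=cv2.INTER_CUBIC))
i=viewer.camera("scene");cv2.imwrite("pics/sc5.png",cv2.resize(i[170:290,260:380],None,fx=4.5,fy=4.5,interpolation=cv2.INTER_CUBIC))
E
```

```text
time: 21.98
position: [0.5483, 0.1692, 0.1626]
tool_rot: [0.652, 0.758, -0.0, -0.0]
ft_force: [-0.1, -0.3, -0.2]
grip_width: 0.043
grip_force: 0.0
time: 22.4
position: [0.5596, 0.1062, 0.2456]
tool_rot: [0.65, 0.76, 0.002, 0.002]
ft_force: [-0.9, -0.7, -0.2]
grip_width: 0.0501
grip_force: 0.0
time: 22.82
position: [0.5782, -0.0232, 0.2429]
tool_rot: [0.654, 0.757, -0.0, 0.001]
ft_force: [0.6, 0.7, -0.4]
grip_width: 0.0503
grip_force: 0.0
```

View pics/top5.png

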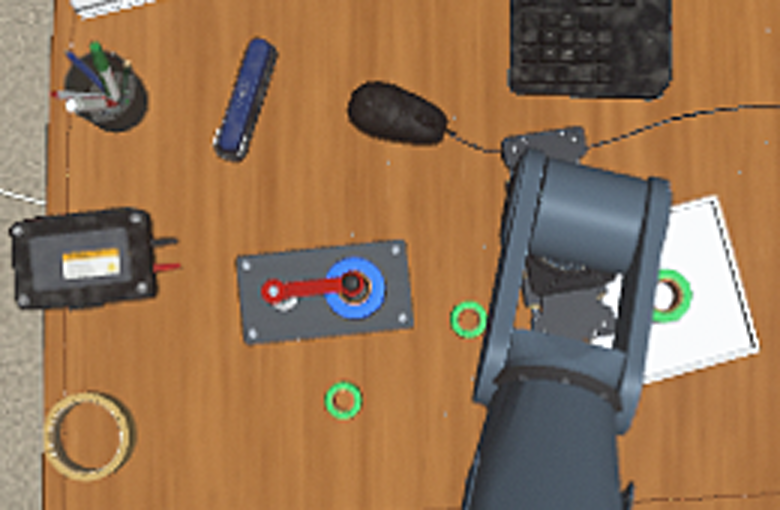

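View pics/sc5.png

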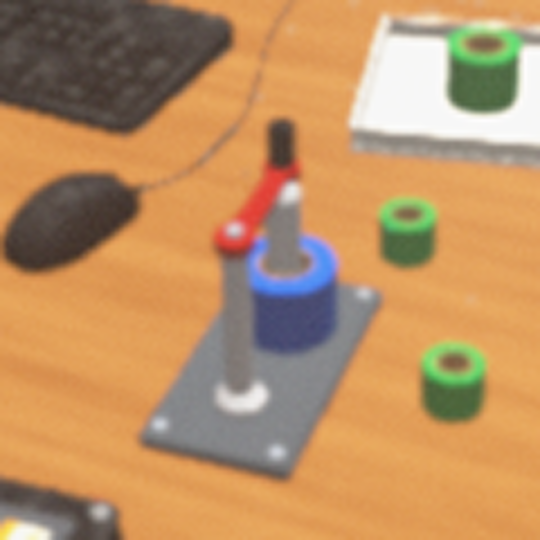

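The keeper lies over the post: hinge (272,291), knob (353,283), parallel to the plate's edge. The blue roll is down, the green roll is in the tray, and the stapler and brown tape are where they were. I hand in.

```bash
python3 -c "
from rig import hand_in;print(hand_in())"
```

```text
the job is handed in; nothing more can be done
None
```

The green roll is flat in the tray, the keeper is swung back against its stop over the post, the blue roll is still on the post, the stapler and brown tape are unmoved, and the job was handed in about 23 s into the 64 s.

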